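# Prop open the lid of the carvings display case

### The job

Prop the display case's lid open: swing the red-sleeved prop rod up out of its clip and bring the lid down onto it, so that the rod's crossbar sits in the slot between the two brass lips and the rod holds the lid up. Let go of everything, and do not push the bowl, the carton or the wooden stump about.

Things in the scene. Friction and masses are not known exactly. Their poses are not given: they have to be found in the camera images.
- case: Dark wooden display case, 280 x 240 mm, rim 78 mm high, fixed to the table. Origin: centre of its underside; z up. Its own +x points to the hinge side, -x to the open front (the case is turned so that -x points roughly to the robot's left, world +y). Walls 12 mm thick, inner floor at z = 12 mm. The prop rod lies inside the case in the plane y = +55 mm (53 mm in from that side wall). Two small fixed carvings, up to 52 mm high, stand on the -y half of the floor.
- lid (a joint): Angle of the lid in rad: 0 closed (level), about 1.0 to 1.12 at the start, limit 1.5; 0.785 when it rests on the prop. Lid 0.8 kg, 268 mm from hinge to free edge, 240 mm wide, clear glass in a dark wooden frame. The damped hinge has friction: above about 0.93 rad the lid stays where it is left, and a push of 1 to 3 N at its free edge moves it; below that it sinks slowly by itself until something holds it. While open it overhangs the rod.
- rod (a joint): Angle of the prop rod in rad: 0 lying level in its clip, grows as the free end swings up and towards the front; its stop is at 1.060; it is at about 0.96 to 1.06 when seated in the slot. The pivot is stiff (0.09 N m): the rod stays at whatever angle it is left.
- lid_hinge (a point): Point on the hinge axis, midway along it: case frame (134, 0, 98) mm. The axis is the case's y. The point's axes turn with the lid: its -x runs along the lid to the free edge, its +z is the outward normal; the lid's glass lies at z = 2 to 8 mm and its outer frame face at z = 12 mm.
- lid_edge (a point): Middle of the lid's free edge on its outer face, 268 mm from the hinge axis along the lid and 12 mm out of the lid plane. A brass finger plate 60 x 20 mm, 6 mm thick, lies on the frame there. The frame bar is 12 mm wide and 30 mm deep.
- rod_pivot (a point): Centre of the rod's pivot: case frame (-80, 55, 66) mm, between two brass cheeks 22 mm long and 24 mm over both, up to z = 74 mm. The pivot axis is the case's y.
- rod_grip (a point): Middle of the rod's red plastic sleeve: 14 mm thick, 60 mm long, centred 85 mm from the pivot. At the start it is 66 mm above the table, 12 mm below the case's rim height. The point's x runs along the rod to the tip.
- rod_tip (a point): Centre of the steel crossbar at the rod's free end, 12 mm thick, 26 mm long (along the case's y), 167 mm from the pivot. Rod 9 mm thick, 0.09 kg. The clip is an open-topped U of thin steel leaves, 18 mm wide overall, 142 mm from the pivot, up to z = 73 mm; the rod lifts straight out.
- slot (a point): Where the crossbar's centre belongs when seated: on the brass keeper under the lid, 170 mm from the hinge axis along the lid, 12 mm below the lid plane, case y = +55 mm. The gap runs from 13 mm nearer the free edge (lip 16 mm deep) to 19 mm nearer the hinge (lip 7 mm deep). Axes as for lid_hinge. With the rod at its stop, lowering the lid lands the crossbar between the lips.
- bowl: Dark bowl, 110 mm across, 62 mm high, loose; origin at the centre of its underside. Bystander.
- carton: Pale paper carton, 160 x 75 x 50 mm, loose; origin at the centre of its underside. Bystander.
- stump: Dark wooden stump with two twigs, 80 mm across, about 110 mm high, loose; origin at the centre of its underside. Bystander.

How it is judged:
At the end, for the whole second after the job is handed in: The rod's crossbar lies in the lid's slot between the lips (its centre no more than 10 mm from the slot point towards the free edge or 14 mm towards the hinge and within 4 mm square to it, so that the lid rests on it), and lid and rod are at rest (x of rod_tip in the frame of slot between -0.01 and 0.014 m and z of rod_tip in the frame of slot between -0.004 and 0.004 m and velocity of joint lid between -0.05 and 0.05 rad/s and velocity of joint rod between -0.05 and 0.05 rad/s); the robot touches nothing.
It fails at once if the bowl, the carton or the stump was pushed more than 30 mm or tipped over (distance of any of bowl, carton, stump from where it was at the start of the episode above 0.03 m or angle between any of bowl, carton, stump's own z axis and vertical above 0.6 rad).
It also fails if it takes over 51 s, if anything falls off the work surface, if the arm or the gripper's body presses on something with over 40 N, if the wrist force passes 120 N, or if a joint passes its speed limit or range.

### The arm

A 6-joint arm with a two-finger parallel gripper is mounted at the origin on the work surface. World frame = base frame: x ahead of the robot, y to its left, z up, the work surface at z = 0. Lengths are in m, angles in rad, forces in N, time in s.
With the tool pointing down it reaches from about 0.325 to 0.85 m from the base axis. Payload 15.5 kg.
Tool frame: the origin (TCP) lies midway between the tips of the shut fingers; the grasp point (between the pads) lies 19 mm behind it (pinch_z is the distance from the TCP to the grasp point, in m); z points along the fingers, y is the line along which they close (so a half turn about z gives the same grasp; the last joint's range is limited). The gripper opens to 91 mm and grips with 3 to 60 N. Pads are 32 mm wide; open, the fingers measure 118 mm over their backs; the gripper's body (76 mm by 178 mm) begins 60 mm behind the grasp point.
Start: joints at [-1.216, 0.494, 1.345, -0, 1.302, -0.096], TCP at [0.272, -0.563, 0.214] pointing down, gripper open.
Joint ranges: [-2.91, 2.91], [-0.82, 2.16], [0.22, 2.67], [-1.22, 4.37], [0.12, 2.79], [-3.08, 3.08]. Speed limits (rad/s): [1.89, 1.89, 2.57, 3.01, 3.01, 3.01].

### API

Orientations are given as a rotation vector (axis times angle).
In Python, from bench import get_state, capture, camera_params, hand_in, pinch_z gives the robot as it stands.
- The arm moves only by the tool carry_out, never from a script. Its argument "series" is a list of rows, each a list of 5 numbers: the finger opening in mm, from 0 to 91.2, then the shift along the tool's x, y, z in mm, then the turn about the tool's z in rad. In form: [[grip, x, y, z, spin], ...]. A call has 1 to 20 rows; each row is the pose to reach, as a shift and turn from the pose commanded when the call began, along the tool's axes at that moment; what a row does not reach only later rows make up. A row lasts 1/8 s, in which the tool goes at most 62.5 mm and 10.7 degrees, less where a joint would pass 70% of its speed; a pose out of reach is approached as far as the arm can. A call with a gripper value outside its range is refused whole. The fingers move at their own pace and stop on an object; the grip force is fixed at half the most. Time passes only in rows, so rows that repeat a pose let the fingers close. It gives the time, the measured TCP pose, the force, the opening and the grip force at its end, in the units of the state.
- get_state(): the state, without advancing time (a new reading comes with each control period).
- capture(name): name is "side" or "top" or "wrist"; returns the picture (480x640x3 uint8, red, green, blue); there is no depth.
- camera_params(name): a dict with "fx", "fy", "cx", "cy" (pixels), "dist_coeffs" ([k1, k2, p1, p2, k3] as OpenCV has them; the pictures are not rectified), "extrinsics" (4x4, takes a point from world to camera coordinates); the wrist camera has in their place "tool_from_camera" (4x4, takes a point from camera to tool coordinates, whose origin is the TCP and whose axes are the flange's). Camera axes: x right, y up, looking along -z (the intrinsics and any distortion apply to the point x, -y, -z); pixel columns grow to the right and rows downward; lengths in m; the calibration is good to about 2 mm. A picture is of the moment at which its call begins: read the wrist's pose just before it. camera_params takes no time and is no camera call.
- hand_in(): hands the job in; it is judged then, once.
The state is a dict: "time": time; "joint_positions": joint angles; "dq": joint speeds; "joint_torque": joint torques, N m; "tcp_pos": TCP position; "orientation": TCP orientation; "force": force on the tool from outside, world axes, zero at the start; "wrist_torque": the same for the moment, N m; "gripper_width": finger opening in m; "grip_force": force on a finger pad.
Only numpy, scipy, OpenCV 4.12 (cv2) and the standard library are available. Lean on these libraries where they do the work, as an engineer would, in place of code of your own. Each camera call takes 0.05 s, during which the arm holds its last target. There are 200 camera calls.

## Working session

There is one attempt and no reset: what is moved stays moved. The work goes in short steps, Python scripts to look and compute and a tool call to move; the robot and the scene stay as the last step left them, time stands still between calls to the robot, and variables do not carry over. Pictures are saved under pics/ and viewed, at most 10 in all, crops included, and the job is handed in when it is done.

Besides the shell and the picture viewer there is one more tool, called after ">>>" in YAML: its name, and indented under it one key for each argument. carry_out: Moves the arm, as the interface text tells. Its arguments: {"type":"object","properties":{"series":{"type":"array","items":{"type":"array","items":{"type":"number"}}}},"required":["series"]}

```bash
mkdir -p pics; python3 - <<'E'
from bench import *
import cv2, numpy as np
for n in ("side","top"):
    cv2.imwrite(f"pics/{n}0.png",capture(n)[:,:,::-1])
    p=camera_params(n); print(n,p)
print(camera_params("wrist")); print(get_state(),pinch_z)
E
```

```text
side {'fx': 557.4037450046578, 'fy': 557.4037450046578, 'cx': 318.0829770034444, 'cy': 239.28992607436768, 'dist_coeffs': array([-0.17258666,  0.        ,  0.        ,  0.        ,  0.        ]), 'extrinsics': array([[-0.09792664,  0.99517454, -0.00616517,  0.10602051],
       [-0.74567402, -0.06926995,  0.66270048,  0.33953309],
       [ 0.65907559,  0.06949324,  0.74885917, -1.68781689],
       [ 0.        ,  0.        ,  0.        ,  1.        ]])}
top {'fx': 621.0450329723343, 'fy': 621.0450329723343, 'cx': 314.15726163543786, 'cy': 242.61812242293757, 'dist_coeffs': array([0.03078941, 0.        , 0.        , 0.        , 0.        ]), 'extrinsics': array([[-1.61734703e-03, -9.99991807e-01,  3.71093404e-03,
        -2.63102844e-02],
       [ 9.90990190e-01, -1.10577903e-03,  1.33929912e-01,
        -5.74026458e-01],
       [-1.33924711e-01,  3.89411037e-03,  9.90983858e-01,
        -1.44410990e+00],
       [ 0.00000000e+00,  0.00000000e+00,  0.00000000e+00,
         1.00000000e+00]])}
{'fx': 330.6390989263261, 'fy': 330.6390989263261, 'cx': 318.6698101711587, 'cy': 239.98736284666
[... 459 characters left out ...]
ime': 0.1, 'joint_positions': array([-1.21647120e+00,  4.94144335e-01,  1.34608610e+00,  2.80307745e-07,
        1.30249393e+00, -9.54986618e-02]), 'dq': array([-0.00117381, -0.00077158, -0.0019969 , -0.00026028,  0.00070422,
        0.00054723]), 'joint_torque': array([ 1.52961766e-03, -8.80239630e+01, -3.82543123e+01,  7.10340659e-02,
        4.81286994e-02, -8.36141839e-05]), 'tcp_pos': array([ 0.27163543, -0.56249419,  0.21337767]), 'orientation': array([-3.06137376e+00, -7.00389081e-01,  2.28910549e-04]), 'force': array([ 0.3527077 , -0.37048975, -0.2517531 ]), 'wrist_torque': array([ 0.02375351, -0.02292119, -0.02861164]), 'grip_force': 0.0, 'gripper_width': 0.09101181242302808} 0.0188
```

View pics/top0.png

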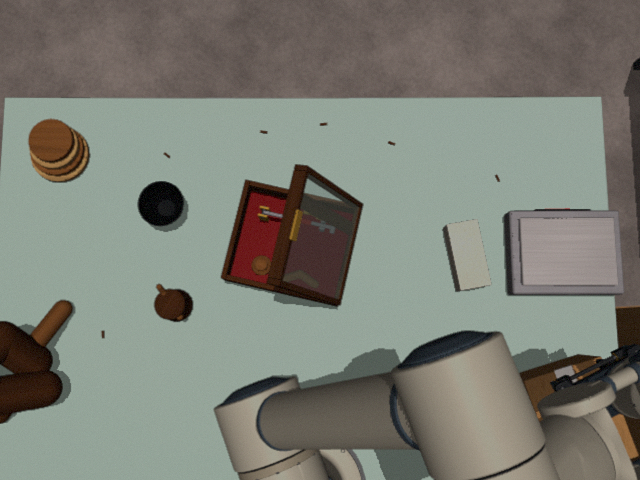

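View pics/side0.png

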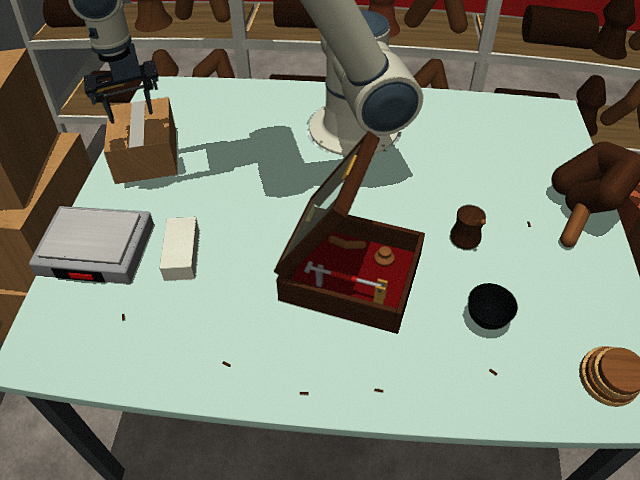

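```bash
python3 - <<'E'
import cv2, numpy as np
t=cv2.imread("pics/top0.png")[155:315,210:375]; s=cv2.imread("pics/side0.png")[130:340,265:435]
a=cv2.resize(t,None,fx=2.5*1,fy=2.5,interpolation=cv2.INTER_CUBIC)
a=cv2.convertScaleAbs(cv2.resize(t,(495,480),interpolation=cv2.INTER_CUBIC),alpha=1.6,beta=20)
cv2.imwrite("pics/tc.png",a)
b=cv2.convertScaleAbs(cv2.resize(s,(486,600),interpolation=cv2.INTER_CUBIC),alpha=1.6,beta=20)
cv2.imwrite("pics/sc.png",b)
E
```

```text
(no output)
```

View pics/tc.png

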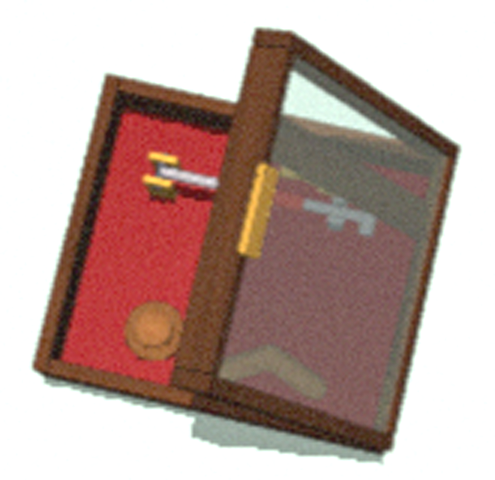

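View pics/sc.png

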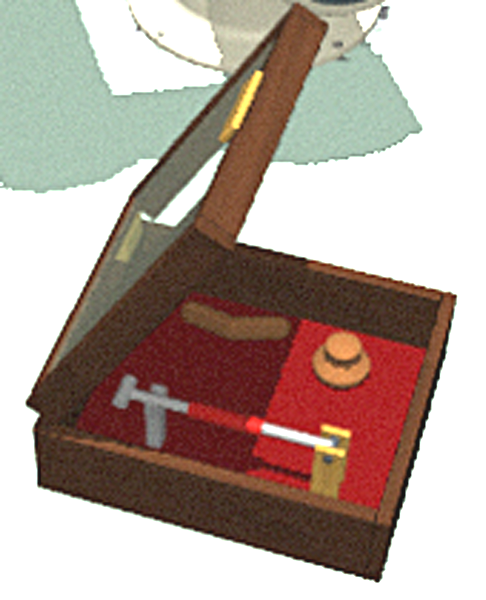

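```bash
cat > h.py <<'E'
import cv2, numpy as np
from bench import *
def ray(n,uv):
    p=camera_params(n); K=np.array([[p['fx'],0,p['cx']],[0,p['fy'],p['cy']],[0,0,1]])
    x,y=cv2.undistortPoints(np.array([[uv]],float),K,p['dist_coeffs'])[0,0]
    E=p['extrinsics']; R=E[:3,:3]
    d=R.T@np.array([x,-y,-1]); return -R.T@E[:3,3], d/np.linalg.norm(d)
def plane(n,uv,z):
    o,d=ray(n,uv); return o+d*(z-o[2])/d[2]
def tri(a,b):
    (o1,d1),(o2,d2)=ray("top",a),ray("side",b)
    s=np.linalg.lstsq(np.c_[d1,-d2],o2-o1,rcond=None)[0]
    p,q=o1+s[0]*d1,o2+s[1]*d2
    return (p+q)/2, np.linalg.norm(p-q)
T=lambda u,v:(210+u/3,155+v/3)
S=lambda u,v:(265+u/2.859,130+v/2.857)
E
python3 - <<'E'
from h import *
np.set_printoptions(precision=4,suppress=True)
for n,a,b,z in [("frontfar",T(108,75),S(380,522),.078),("frontnear",T(37,367),S(455,295),.078),("cheek",T(160,174),S(337,436),.074),("bar",T(369,222),S(125,391),.066),("lidfar",T(257,30),S(0,0),.33),("lidnear",T(172,382),S(295,5),.33),("plate",T(257,210),S(243,105),.33)]:
    print(n,plane("top",a,z),plane("side",b,z),*tri(a,b))
E
```

```text
frontfar [0.7175 0.1332 0.078 ] [0.7166 0.1308 0.078 ] [0.7173 0.1319 0.0791] 0.0023996279085963666
frontnear [0.4882 0.1847 0.078 ] [0.488  0.1911 0.078 ] [0.4883 0.1879 0.078 ] 0.006313802804212172
cheek [0.6394 0.0921 0.074 ] [0.638  0.0979 0.074 ] [0.6392 0.0949 0.0752] 0.00588737884780554
bar [ 0.6025 -0.0713  0.066 ] [ 0.603  -0.0678  0.066 ] [ 0.6025 -0.0696  0.0654] 0.003454739825199174
lidfar [0.6871 0.0098 0.33  ] [ 0.4596 -0.1702  0.33  ] [ 0.6578 -0.0586  0.4918] 0.13106263938998777
lidnear [0.4587 0.063  0.33  ] [0.4463 0.0435 0.33  ] [0.4584 0.0528 0.3401] 0.018849559641760775
plate [0.5688 0.0095 0.33  ] [0.5599 0.0124 0.33  ] [0.5677 0.011  0.3366] 0.0032979475990290432
```

>>> carry_out:
  series:
    - [0,0,0,-60,0]
    - [0,0,0,-120,-0.1]
    - [0,0,0,-180,-0.3]
    - [0,100,-80,-215,-0.5]
    - [0,560,-448,-215,-0.898]
    - [0,560,-448,-215,-0.898]
    - [0,560,-448,-215,-0.898]
    - [0,560,-448,-215,-0.898]
    - [0,560,-448,-215,-0.898]
    - [0,560,-448,-215,-0.898]
    - [0,560,-448,-215,-0.898]
    - [0,560,-448,-215,-0.898]
    - [0,560,-448,-215,-0.898]
    - [0,560,-448,-215,-0.898]
    - [0,560,-448,-215,-0.898]
    - [0,560,-448,-215,-0.898]
    - [0,560,-448,-215,-0.898]
    - [0,560,-448,-215,-0.898]

```text
time: 2.35
tcp_pos: [0.581, 0.0831, 0.429]
orientation: [2.456, 1.959, -0.0]
force: [0.5, 0.2, 0.6]
gripper_width: 0.0004
grip_force: 0.0
```

>>> carry_out:
  series:
    - [0,0,0,50,0]
    - [0,0,0,100,0]
    - [0,0,0,119,0]
    - [0,-20,0,119,0]
    - [0,-30,0,119,0]
    - [0,-38,0,119,0]
    - [0,-46,0,119,0]
    - [0,-54,0,119,0]
    - [0,-62,0,119,0]
    - [0,-70,0,119,0]
    - [0,-78,0,119,0]
    - [0,-86,0,119,0]
    - [0,-93,0,119,0]
    - [0,-100,0,119,0]
    - [0,-106,0,119,0]
    - [0,-110,0,119,0]
    - [0,-114,0,119,0]
    - [0,-117,0,119,0]
    - [0,-117,0,119,0]
    - [0,-117,0,119,0]

```text
time: 4.85
tcp_pos: [0.5552, -0.0302, 0.3097]
orientation: [-2.455, -1.96, 0.001]
force: [-0.6, -0.3, 0.9]
gripper_width: 0.0001
grip_force: 0.0
```

```bash
python3 - <<'E'
from h import *
print(get_state()['force'])
cv2.imwrite("pics/s2.png",cv2.resize(capture("side")[60:345,240:460,::-1],None,fx=2,fy=2))
E
```

```text
[-0.62743506 -0.31456154  0.90012735]
```

View pics/s2.png

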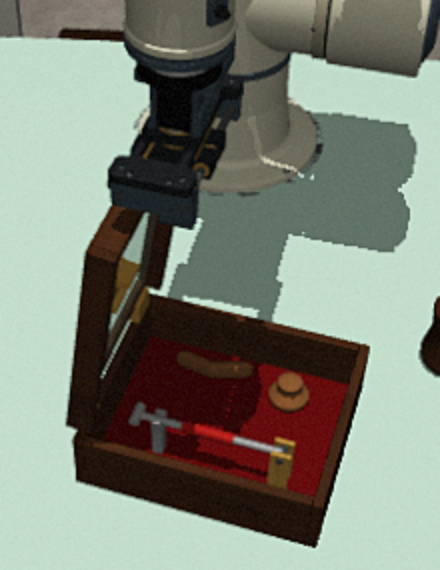

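>>> carry_out:
  series:
    - [40,20,0,0,0]
    - [40,40,0,0,0]
    - [40,54,54,0,0]
    - [40,54,54,50,0]
    - [40,54,54,110,0]
    - [40,54,54,110,0]
    - [40,54,54,110,0]

```text
time: 5.78
tcp_pos: [0.6211, 0.0114, 0.2021]
orientation: [2.453, 1.96, 0.003]
force: [1.4, -0.6, 0.6]
gripper_width: 0.0403
grip_force: 0.0
```

```bash
cat >> h.py <<'E'
from scipy.spatial.transform import Rotation as Ro
def wplane(uv,z,st):
    p=camera_params("wrist"); K=np.array([[p['fx'],0,p['cx']],[0,p['fy'],p['cy']],[0,0,1]])
    x,y=cv2.undistortPoints(np.array([[uv]],float),K,p['dist_coeffs'])[0,0]
    M=p['tool_from_camera']; R=Ro.from_rotvec(st['orientation']).as_matrix()
    o=st['tcp_pos']+R@M[:3,3]; d=R@M[:3,:3]@np.array([x,-y,-1])
    q=o+d*(z-o[2])/d[2]; return q, R.T@(q-st['tcp_pos'])
E
python3 - <<'E'
from h import *
np.set_printoptions(precision=4,suppress=True)
st=get_state(); print(st['tcp_pos'],st['gripper_width'])
im=capture("wrist"); cv2.imwrite("pics/w1.png",im[:,:,::-1])
E
```

```text
[0.6211 0.0114 0.2021] 0.04025181699700985
```

View pics/w1.png

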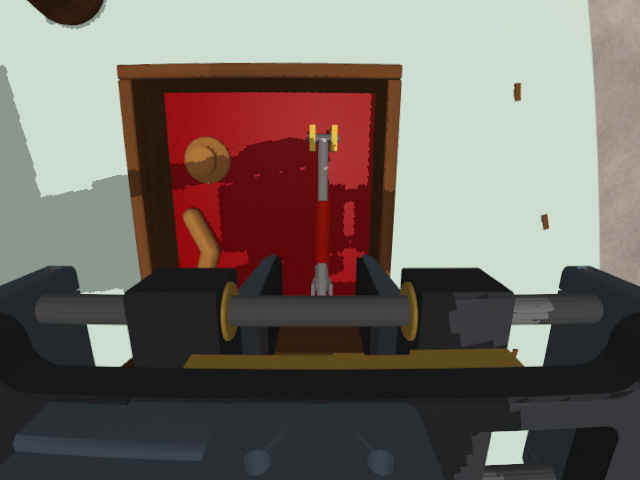

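```bash
python3 - <<'E'
from h import *
np.set_printoptions(precision=4,suppress=True)
st=get_state()
for uv,z in [((323,138),.072),((323,200),.073),((322,264),.073),((322,232),.073),((401,66),.078),((119,66),.078)]: print(uv,*wplane(uv,z,st))
E
```

```text
(323, 138) [0.6448 0.0917 0.072 ] [0.0837 0.0045 0.1307]
(323, 200) [0.633  0.0385 0.073 ] [0.0292 0.0047 0.1297]
(322, 264) [ 0.6188 -0.0211  0.073 ] [-0.0321  0.004   0.1297]
(322, 232) [0.6256 0.0095 0.073 ] [-0.0008  0.0039  0.1297]
(401, 66) [0.7205 0.134  0.078 ] [0.1417 0.069  0.125 ]
(119, 66) [0.4906 0.188  0.078 ] [ 0.1435 -0.1672  0.1241]
```

>>> carry_out:
  series:
    - [40,0,4,40,0]
    - [40,0,4,80,0]
    - [40,0,4,115,0]
    - [40,0,4,140,0]
    - [40,0,4,155,0]
    - [40,0,4,155,0]
    - [8,0,4,155,0]
    - [8,0,4,155,0]
    - [8,0,4,155,0]
    - [8,0,4,155,0]
    - [8,0,4,155,0]
    - [8,0,4,155,0]

```text
time: 7.32
tcp_pos: [0.6242, 0.0098, 0.0451]
orientation: [2.454, 1.96, 0.001]
force: [1.0, -1.6, 1.6]
gripper_width: 0.0131
grip_force: 30.0
```

>>> carry_out:
  series:
    - [8,0.4,0,-8.5,0]
    - [8,1.7,0,-16.9,0]
    - [8,3.8,0,-25.1,0]
    - [8,6.7,0,-33.1,0]
    - [8,10.4,0,-40.8,0]
    - [8,14.8,0,-48,0]
    - [8,20,0,-54.8,0]
    - [8,25.8,0,-61,0]
    - [8,32.2,0,-66.6,0]
    - [8,36,0,-69.2,0]
    - [8,39.1,0,-71.5,0]
    - [8,43.4,0,-74.1,0]
    - [8,45,0,-75,0]
    - [8,45,0,-75,0]
    - [8,45,0,-75,0]

```text
time: 9.2
tcp_pos: [0.6342, 0.0528, 0.1202]
orientation: [2.454, 1.96, -0.0]
force: [2.5, -7.3, 3.0]
gripper_width: 0.0132
grip_force: 30.0
```

```bash
python3 - <<'E'
from h import *
print(get_state()['force'],get_state()['gripper_width'])
cv2.imwrite("pics/s3.png",cv2.resize(capture("side")[60:345,240:460,::-1],None,fx=2,fy=2))
E
```

```text
[ 2.51725217 -7.25721697  3.02472891] 0.013151993475387163
```

View pics/s3.png

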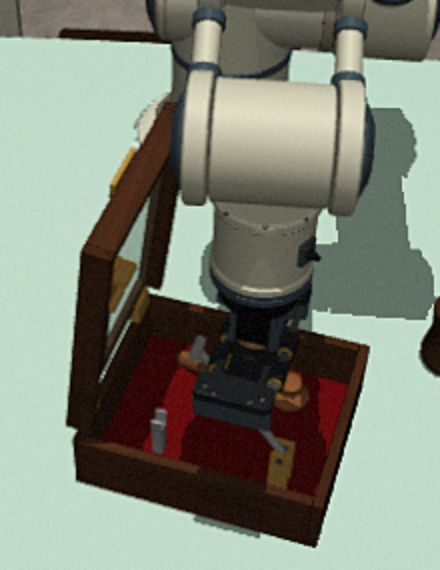

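>>> carry_out:
  series:
    - [55,45,0,-75,0]
    - [55,45,0,-75,0]
    - [55,45,0,-75,0]
    - [55,65,0,-75,0]
    - [55,90,0,-75,0]
    - [55,100,0,-75,0]
    - [55,105,0,-130,0]
    - [55,105,0,-190,0]
    - [30,105,0,-250,0]
    - [0,105,0,-310,0]
    - [0,105,0,-375,0]
    - [0,105,-60,-385,0]
    - [0,105,-60,-385,0]

```text
time: 10.88
tcp_pos: [0.5962, 0.1706, 0.5074]
orientation: [2.452, 1.962, 0.004]
force: [0.3, 0.0, -0.2]
gripper_width: 0.0076
grip_force: 0.0
```

```bash
python3 - <<'E'
from h import *
s,t=capture("side"),capture("top")
cv2.imwrite("pics/s4r.png",s[:,:,::-1]);cv2.imwrite("pics/t4r.png",t[:,:,::-1])
a=cv2.resize(t[155:315,210:375,::-1],(412,400),interpolation=cv2.INTER_CUBIC)
b=cv2.resize(s[150:340,265:435,::-1],(358,400),interpolation=cv2.INTER_CUBIC)
cv2.imwrite("pics/c4.png",cv2.convertScaleAbs(np.hstack([a,b]),alpha=1.5,beta=20))
E
```

```text
(no output)
```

View pics/c4.png

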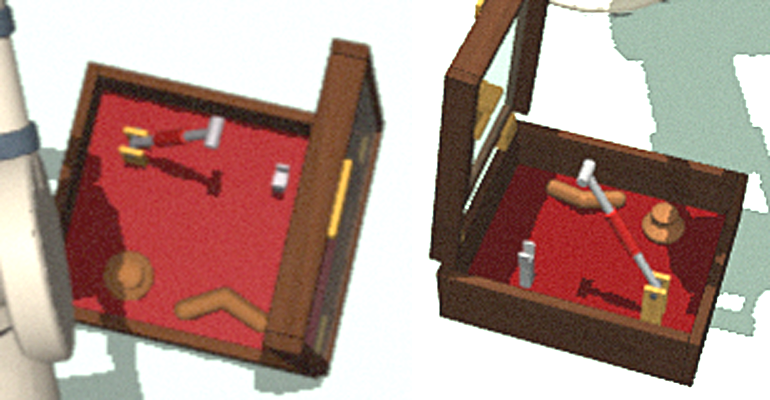

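```bash
python3 - <<'E'
from h import *
p,e=tri((295.7,207.8),(348.1,232.2)); print(p,e)
o=np.array([.6395,.0935,.066])  # pivot
x=np.array([-.221,-.975,0]); d=p-o; print(d@x, d[2], np.arctan2(d[2],d@x), np.hypot(d@x,d[2]))
E
```

```text
[0.62474799 0.01460087 0.21363424] 0.004045923776487768
0.0801868410172482 0.1476342418475433 1.0732310881864389 0.16800535359989083
```

>>> carry_out:
  series:
    - [0,-307,0,0,0]
    - [0,-307,0,0,0]
    - [0,-307,0,0,0]
    - [0,-307,0,0,0]
    - [0,-307,0,0,0]
    - [0,-307,0,0,0]
    - [0,-307,0,0,0]
    - [0,-307,0,60,0]
    - [0,-307,0,120,0]
    - [0,-307,0,165,0]
    - [0,-307,0,165,0]
    - [0,-307,0,165,0]

```text
time: 12.48
tcp_pos: [0.5318, -0.1297, 0.3418]
orientation: [2.453, 1.961, 0.002]
force: [-0.2, 0.1, 1.1]
gripper_width: 0.0004
grip_force: 0.0
```

>>> carry_out:
  series:
    - [0,20,0,0,0]
    - [0,34,0,0,0]
    - [0,44,0,0,0]
    - [0,54,0,0,0]
    - [0,64,0,0,0]
    - [0,74,0,0,0]
    - [0,84,0,0,0]
    - [0,94,0,3,0]
    - [0,103,0,6,0]
    - [0,112,0,10,0]
    - [0,120,0,13,0]
    - [0,127,0,16,0]
    - [0,133,0,19,0]
    - [0,138,0,22,0]
    - [0,143,0,25,0]
    - [0,148,0,28,0]
    - [0,152,0,31,0]

```text
time: 14.6
tcp_pos: [0.5643, 0.0185, 0.3087]
orientation: [-2.455, -1.96, -0.0]
force: [0.9, -0.2, -0.1]
gripper_width: 0.0002
grip_force: 0.1
```

```bash
python3 - <<'E'
from h import *
print(get_state()['force'])
cv2.imwrite("pics/s5.png",cv2.resize(capture("side")[60:345,240:460,::-1],None,fx=2,fy=2))
E
```

```text
[ 0.9006713  -0.19280365 -0.12187174]
```

View pics/s5.png

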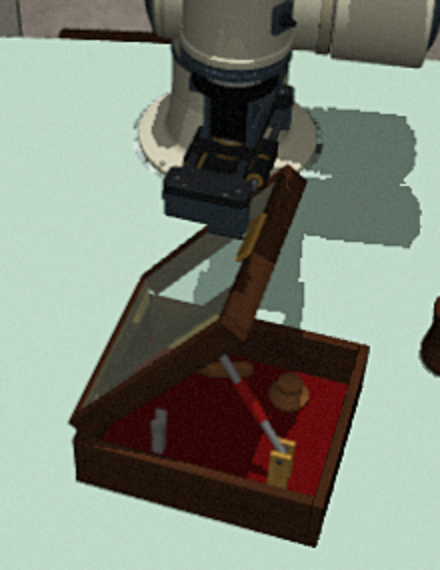

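>>> carry_out:
  series:
    - [0,-10,0,-30,0]
    - [0,-40,0,-80,0]
    - [0,-100,0,-120,0]
    - [0,-160,0,-150,0]
    - [0,-220,0,-150,0]
    - [0,-220,0,-150,0]
    - [0,-220,0,-150,0]
    - [0,-220,0,-150,0]
    - [0,-220,0,-150,0]
    - [0,-220,0,-150,0]
    - [0,-220,0,-150,0]
    - [0,-220,0,-150,0]
    - [0,-220,0,-150,0]
    - [0,-220,0,-150,0]
    - [0,-220,0,-150,0]
    - [0,-220,0,-150,0]

```text
time: 16.65
tcp_pos: [0.5156, -0.1963, 0.4589]
orientation: [-2.455, -1.96, -0.0]
force: [0.3, 0.4, -0.1]
gripper_width: 0.001
grip_force: 0.0
```

```bash
cat > lid.py <<'E'
from h import *
def plate(n):
    im=capture(n); h=cv2.cvtColor(im,cv2.COLOR_RGB2HSV)
    m=cv2.inRange(h,(18,120,120),(32,255,255))
    k,l,s,c=cv2.connectedComponentsWithStats(m)
    return im,[(int(s[i,4]),c[i].round(1)) for i in range(1,k) if s[i,4]>12 and 200<c[i][0]<460 and 100<c[i][1]<330]
E
python3 - <<'E'
from lid import *
for k in range(2):
    s,a=plate("side");t,b=plate("top");print("side",a,"top",b)
a=cv2.resize(t[155:315,210:375,::-1],(412,400),interpolation=cv2.INTER_CUBIC)
b=cv2.resize(s[150:340,265:435,::-1],(358,400),interpolation=cv2.INTER_CUBIC)
cv2.imwrite("pics/c6.png",cv2.convertScaleAbs(np.hstack([a,b]),alpha=1.5,beta=20))
E
```

```text
side [(138, array([378.4, 189.1])), (22, array([380.5, 287.3]))] top [(214, array([266.1, 221.4]))]
side [(139, array([378.4, 188.9])), (24, array([380.1, 287.2]))] top [(214, array([266.2, 221.3]))]
```

```bash
python3 - <<'E'
from lid import *
p,e=tri((266.2,221.3),(378.4,189.0)); print(p,e,(p[:2]-[.569,.026])@[-.221,-.975])
E
```

```text
[0.58173909 0.06936925 0.29666611] 0.0014597782723869623 -0.04510036088837332
```

View pics/c6.png

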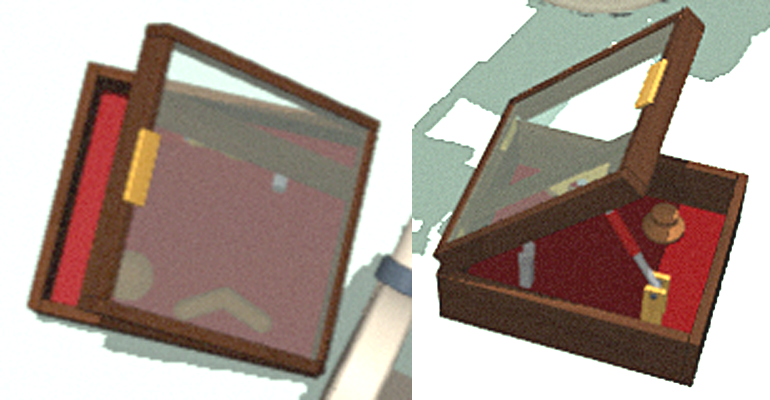

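>>> carry_out:
  series:
    - [0,0,0,0,0]
    - [0,0,0,0,0]
    - [0,0,0,0,0]
    - [0,0,0,0,0]
    - [0,0,0,0,0]
    - [0,0,0,0,0]
    - [0,0,0,0,0]
    - [0,0,0,0,0]
    - [0,0,0,0,0]
    - [0,0,0,0,0]
    - [0,0,0,0,0]
    - [0,0,0,0,0]
    - [0,0,0,0,0]
    - [0,0,0,0,0]
    - [0,0,0,0,0]
    - [0,0,0,0,0]

```text
time: 18.85
tcp_pos: [0.5156, -0.1963, 0.4589]
orientation: [2.455, 1.96, 0.0]
force: [-0.6, -0.6, -0.1]
gripper_width: 0.0002
grip_force: 0.0
```

```bash
python3 - <<'E'
from lid import *
s,a=plate("side");t,b=plate("top");print("side",a,"top",b)
p,e=tri(b[0][1],a[0][1]); print(p,e)
# predict plate centroid pixels for lid angles from case pose (hinge in world) 
X=np.array([-.221,-.975,0]); O=np.array([.569,.026,0])
p0=O+0
for th in (.74,.785,.83,.87):
    q=O+X*(.134-.258*np.cos(th)+.018*np.sin(th)); q=q+[0,0,.098+.258*np.sin(th)+.018*np.cos(th)]
    out=[]
    for n in("side","top"):
        P=camera_params(n);E=P['extrinsics'];c=E[:3,:3]@q+E[:3,3];c=c*[1,-1,-1]
        K=np.array([[P['fx'],0,P['cx']],[0,P['fy'],P['cy']],[0,0,1]])
        out.append(cv2.projectPoints(c[None],np.zeros(3),np.zeros(3),K,P['dist_coeffs'])[0].ravel().round(1))
    print(th,out)
E
```

```text
side [(139, array([378.4, 188.9])), (23, array([380.3, 287.3]))] top [(213, array([266.1, 221.3]))]
[0.58169986 0.06945019 0.29690281] 0.0012623165751371316
0.74 [array([377.6, 192.2]), array([266.3, 223.7])]
0.785 [array([373.6, 188.4]), array([270.2, 224. ])]
0.83 [array([369.4, 184.6]), array([274.4, 224.4])]
0.87 [array([365.5, 181.3]), array([278.3, 224.8])]
```

```bash
python3 -c "
from bench import *
print(hand_in())"
```

```text
the job is handed in; nothing more can be done
None
```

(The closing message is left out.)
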